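# Slide the cordless lamp into its charging dock

## Task

Without gripping or lifting it, push the tall cordless lamp along the table by its foot until it stands fully home in its charging dock, against the back stop; it must stay upright, and its stem and shade must not be touched. Then press the button on the dock all the way down with a fingertip to start charging, let go, and leave the lamp home in the dock. Do not disturb the gem box, the loupe or the bottle.

Things in the scene. Friction and masses are not known exactly. Their poses are not given: they have to be found in the camera images.
- lamp: The loose cordless table lamp, about 0.42 kg, 246 mm tall. This body is its round aluminium foot: a disc 72 mm in diameter, 24 mm high, its side vertical up to 21 mm. Origin at the centre of the foot's underside, z up along the stem. It slides if pushed on the foot and tips if pushed much higher. Being round, its yaw means nothing.
- lamp_top: The lamp's stem and shade, rigid on the foot, not to be touched. Same origin and axes as the lamp. Bare aluminium stem 10 mm in diameter from 24 to 185 mm above the table; above it a white shade, 46 mm in diameter at its lower rim (185 mm up), tapering to 32 mm at 240 mm, with a small finial to 246 mm.
- seat (a point): On the table, the point where the centre of the lamp's foot stands when it is fully home (1 mm short of touching the back stop). Its axes are the dock's: x points into the dock, from its open mouth to the back stop; y to its left; z up.
- dock: Black dock fixed to the table, 18 mm high, no floor: the lamp slides on the table. Same origin and axes as the seat. Back stop face at x = +37 mm; side cheeks, inner faces at y = +-44 mm, from x = -5 mm to the back stop; before them flared lead-in walls, spreading to about y = +-78 mm at x = -38 mm. A pod 20 mm high with the button adjoins on the left (x -65 to -5, y 86 to 142 mm).
- start_top (a point): Centre of the top face of the round aluminium push button, 28 mm in diameter, in a grey housing on the dock's control pod, 116 mm to the left (+y) of the seat and 40 mm towards the mouth. It is pressed straight down.
- start (a joint): Travel of the button: 0 up, 0.006 m fully down; a spring returns it; fully down takes about 5 N.
- gembox: Bystander: closed black gem box, 62 x 62 x 28 mm, origin at the centre of its underside.
- loupe: Bystander: folding loupe lying down, about 64 x 26 x 20 mm, long along its x (-21 to +43 mm), origin on the underside.
- cleaner: Bystander: small amber bottle, 42 mm in diameter, 105 mm tall, origin at the centre of its underside.

How it is judged:
On the way, in this order (a step that is already met when the one before it is completed fails the run):
1. the lamp stands upright and fully home in the dock (x of lamp in the frame of seat above -0.006 m and horizontal distance between lamp and seat below 0.012 m and angle between lamp's own z axis and vertical below 0.05 rad), for 0.2 s.
2. the dock's button is pressed down (value of joint start above 0.0045 m), for 0.05 s.
At the end, for the whole second after the job is handed in: The lamp stands upright (within 0.05 rad) and at rest on the table in the dock, its foot no more than 6 mm short of the home position and within 12 mm of it in all, and the button, having been pressed to at least 4.5 mm after the lamp was home, is up again (all of step 1 and height (world z) of lamp below 0.004 m and linear speed of lamp below 0.02 m/s and value of joint start below 0.002 m); the robot touches nothing.
It fails at once if the lamp tips by more than 0.2 rad (angle between lamp's own z axis and vertical above 0.2 rad).
It fails at once if the lamp is lifted more than 10 mm off the table (height (world z) of lamp above 0.01 m).
It fails at once if the robot touches the lamp's stem or shade (over 1 N) (contact force between any of the fingers, the arm and lamp_top above 1 N).
It fails at once if the gem box, the loupe or the bottle is moved more than 15 mm (distance of any of gembox, loupe, cleaner from where it was at the start of the episode above 0.015 m).
It also fails if it takes over 64 s, if anything falls off the work surface, if the arm or the gripper's body presses on something with over 40 N, if the wrist force passes 120 N, or if a joint passes its speed limit or range.

## Robot

A 6-joint arm with a two-finger parallel gripper is mounted at the origin on the work surface. World frame = base frame: x ahead of the robot, y to its left, z up, the work surface at z = 0. Lengths are in m, angles in rad, forces in N, time in s.
With the tool pointing down it reaches from about 0.375 to 0.825 m from the base axis. Payload 5.5 kg.
Tool frame: the origin (TCP) lies between the finger pads; the fingertips stand 17 mm ahead of it and the grasp point (between the pads) lies 2 mm behind it (bot.tips_ahead is the distance from the TCP to the fingertips, in m); z points along the fingers, y is the line along which they close (so a half turn about z gives the same grasp; the last joint's range is limited). The gripper opens to 85 mm and grips with 20 to 120 N. Pads are 22 mm wide; open, the fingers measure 114 mm over their backs; the gripper's body (76 mm by 85 mm) begins 54 mm behind the grasp point. The pads swing forward as they close: fully open they stand 13 mm farther back than shut.
Start: joints at [-1.174, 0.314, -0.047, 1.21, 0, 1.571], TCP at [0.232, -0.553, 0.228] pointing down, gripper open.
Joint ranges: [-2.67, 2.67], [-0.69, 1.73], [-1.03, 1.25], [-2.08, 2.16], [-1.42, 1.45], [-3.14, 3.14]. Speed limits (rad/s): [2.39, 2.39, 3.01, 3.14, 3.14, 3.14].

## Interface

Orientations are given as [roll, pitch, yaw] about the fixed x, y, z axes, in that order (R = Rz(yaw) Ry(pitch) Rx(roll)).
In Python, from bench import bot, read_camera, get_calibration, workorder gives the robot as it stands.
- The arm moves only by the tool arm_command, never from a script. Its argument "motion" is one flat list of numbers, 7 for each row, row after row: the turn, a rotation vector about the tool's x, y, z in rad, then the shift along the tool's x, y, z in m, then the opening in per cent of the stroke, from 0 (shut) to 100 (fully open). In form: [rx, ry, rz, tx, ty, tz, jaw, rx, ry, rz, tx, ty, tz, jaw, ...]. A call has 1 to 10 rows; each row shifts and turns the commanded pose from where the row before left it, along the tool's axes as they then stand; what a row does not reach is not made up. A row lasts 1/8 s, in which the tool goes at most 62.5 mm and 10.7 degrees, less where a joint would pass 70% of its speed; a pose out of reach is approached as far as the arm can. A call with a gripper value outside its range is refused whole. The fingers move at their own pace and stop on an object; the grip force is fixed at half the most. Time passes only in rows, so rows that do not move let the fingers close. It gives the time, the measured TCP pose, the force, the opening and the grip force at its end, in the units of the state.
- bot.get_obs(): the state, without advancing time (a new reading comes with each control period).
- read_camera(name): name is "scene" or "top"; returns the picture (384x512x3 uint8, blue, green, red); there is no depth.
- get_calibration(name): a dict with "vfov" (degrees; the focal length in pixels is half the picture's height over the tangent of half this angle, whatever the lens; pixels are square), "cx", "cy" (the principal point, pixels), "D" ([k1, k2, p1, p2, k3] as OpenCV has them; the pictures are not rectified), "R" (3x3) and "t" (3): a world point X has camera coordinates R X + t. Camera axes: x right, y down, z forward; pixel columns grow to the right and rows downward; lengths in m; the calibration is good to about 2 mm. A picture is of the moment at which its call begins. get_calibration takes no time and is no camera call.
- workorder.sign_off(): hands the job in; it is judged then, once.
The state is a dict: "clock": time; "joint_positions": joint angles; "joint_vel": joint speeds; "joint_efforts": joint torques, N m; "tool_pos": TCP position; "ee_rot": TCP orientation; "wrist_force": force on the tool from outside, world axes, zero at the start; "ft_torque": the same for the moment, N m; "finger_gap": finger opening in m; "gripper_force": force on a finger pad.
Only numpy, scipy, OpenCV 4.12 (cv2) and the standard library are available. Lean on these libraries where they do the work, as an engineer would, in place of code of your own. Each camera call takes 0.05 s, during which the arm holds its last target. There are 200 camera calls.

## Working session

There is one attempt and no reset: what is moved stays moved. The work goes in short steps, Python scripts to look and compute and a tool call to move; the robot and the scene stay as the last step left them, time stands still between calls to the robot, and variables do not carry over. Pictures are saved under pics/ and viewed, at most 10 in all, crops included, and the job is handed in when it is done.

Besides the shell and the picture viewer there is one more tool, called after "Call:" by a JSON object that holds its "fn" and its "kwargs", one argument or row to a line. arm_command: Moves the arm, as the interface text tells. Its arguments: {"type":"object","properties":{"motion":{"type":"array","items":{"type":"number"}}},"required":["motion"]}

```bash
mkdir -p pics; ls; python3 - <<'E'
from bench import bot, read_camera, get_calibration
import cv2,numpy as np
print(bot.get_obs())
for n in("scene","top"):
    cv2.imwrite(f"pics/{n}0.png",read_camera(n)); print(n,get_calibration(n))
E
```

```text
pics
{'clock': 0.0, 'joint_positions': array([-1.17400414e+00,  3.14228144e-01, -4.80983752e-02,  1.21021854e+00,
       -1.41965608e-05,  1.57080798e+00]), 'joint_vel': array([ 6.74118618e-05, -1.36892859e-03,  1.53552548e-03, -9.02034301e-04,
        7.61569833e-04, -6.40865201e-04]), 'joint_efforts': array([-1.41667083e-04, -5.39587283e+01,  3.39752018e+01,  1.94547692e-02,
        2.63812251e-05,  4.44818710e-06]), 'tool_pos': array([ 0.2316388 , -0.55282696,  0.22682486]), 'ee_rot': array([-3.13984392e+00,  1.42169261e-05,  3.96780550e-01]), 'wrist_force': array([-0.48399949,  0.41719603, -0.21773555]), 'ft_torque': array([ 0.00886868, -0.02022804, -0.00996852]), 'gripper_force': 0.0, 'finger_gap': 0.0854857082267694}
scene {'vfov': 48.2236652984246, 'cx': 254.9284058856191, 'cy': 198.0921403291238, 'D': array([-0.12319232,  0.        ,  0.        ,  0.        ,  0.        ]), 'R': array([[-0.25741865,  0.96615911,  0.01649886],
       [ 0.56507616,  0.16436267, -0.80850099],
       [-0.78385239, -0.19880012, -0.58826349]]), 't': array([ 0.167404  , -0.30164168,  1.35452171])}
top {'vfov': 50.15360310360906, 'cx': 248.72244818557718, 'cy': 189.85656072246587, 'D': array([-0.02326705,  0.        ,  0.        ,  0.        ,  0.        ]), 'R': array([[ 0.0265286 , -0.9995332 ,  0.01515322],
       [-0.9878502 , -0.02853452, -0.152767  ],
       [ 0.15312808, -0.01091641, -0.98814605]]), 't': array([-0.02516736,  0.59810196,  0.98972843])}
```

View pics/top0.png

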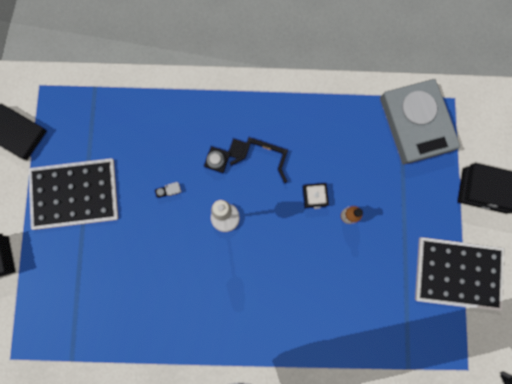

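View pics/scene0.png

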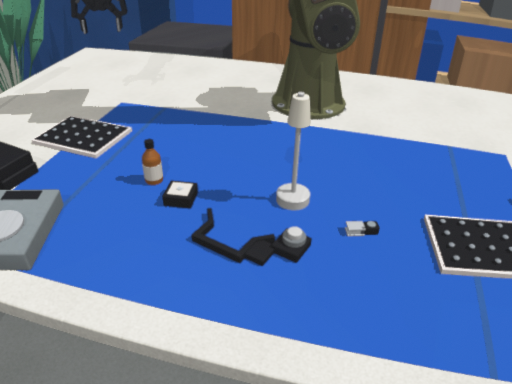

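```bash
python3 - <<'E'
import cv2
a=cv2.imread("pics/top0.png")[120:250,140:380]
b=cv2.imread("pics/scene0.png")[150:280,150:390]
cv2.imwrite("pics/c0.png",cv2.resize(cv2.vconcat([a,b]),None,fx=2.3,fy=2.3,interpolation=cv2.INTER_CUBIC))
E
```

```text
(no output)
```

View pics/c0.png

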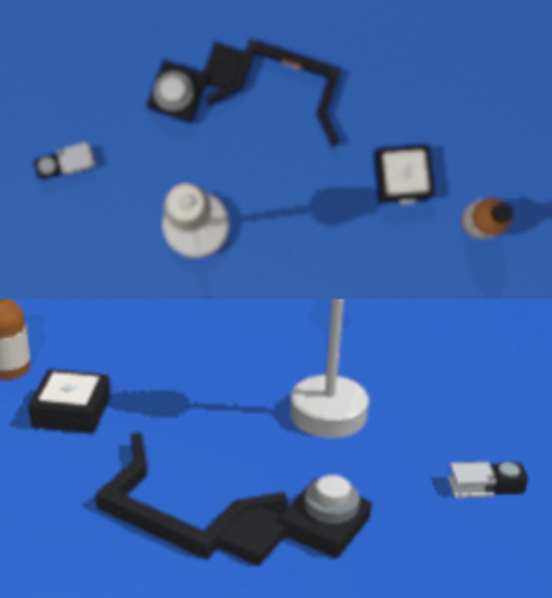

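The top view shows the dock's back stop from about (249,138) to (287,150), mouth toward the robot, with the button at (215,159). The lamp foot is at (225,217), the loupe at (168,190), the gem box at (316,195) and the bottle at (352,214).

```bash
cat > h.py <<'E'
from bench import bot, read_camera, get_calibration
import cv2,numpy as np
C={n:get_calibration(n) for n in("scene","top")}
def K(n):
    c=C[n]; f=192/np.tan(np.radians(c["vfov"]/2)); return np.array([[f,0,c["cx"]],[0,f,c["cy"]],[0,0,1]])
def ray(n,p):
    u=cv2.undistortPoints(np.array([[p]],float),K(n),C[n]["D"])[0,0]
    R=C[n]["R"]; return -R.T@C[n]["t"], R.T@np.r_[u,1]
def onz(n,p,z):
    o,d=ray(n,p); return (o+d*(z-o[2])/d[2])
def tri(a,b):
    o1,d1=ray("top",a);o2,d2=ray("scene",b)
    s=np.linalg.lstsq(np.c_[d1,-d2],o2-o1,rcond=None)[0]
    return (o1+d1*s[0]+o2+d2*s[1])/2
def proj(n,X): return cv2.projectPoints(np.array(X,float).reshape(-1,1,3),cv2.Rodrigues(C[n]["R"])[0],C[n]["t"],K(n),C[n]["D"])[0][:,0]
E
python3 - <<'E'
from h import *
np.set_printoptions(precision=4,suppress=True)
for n,(x0,x1,y0,y1) in dict(top=(195,300,125,240),scene=(180,320,180,270)).items():
    im=cv2.imread(f"pics/{n}0.png"); 
    big=cv2.resize(im,None,fx=4,fy=4,interpolation=cv2.INTER_CUBIC)[4*y0:4*y1,4*x0:4*x1]
    hsv=cv2.cvtColor(big,cv2.COLOR_BGR2HSV)
    for nm,m in dict(dark=(big.max(2)<85),white=(hsv[...,1]<70)&(hsv[...,2]>110)).items():
        for c in cv2.findContours(m.astype(np.uint8),cv2.RETR_EXTERNAL,cv2.CHAIN_APPROX_NONE)[0]:
            if cv2.contourArea(c)<800: continue
            P=lambda q:(np.array(q,float)+.5)/4-.5+[x0,y0]
            print(n,nm,cv2.contourArea(c)/16)
            if nm=="dark":
                for q in cv2.approxPolyDP(c,7,True)[:,0]: print("  ",P(q),onz(n,P(q),.018)[:2])
            else:
                e=cv2.fitEllipse(c); print("  ell",P(e[0]),np.array(e[1])/4,e[2]); r=cv2.boundingRect(c); print("  box",P(r[:2]),np.array(r[2:])/4)
E
```

```text
top dark 873.09375
   [204.125 164.375] [0.667  0.1095]
   [222.875 172.125] [0.6478 0.0598]
   [229.625 156.875] [0.6891 0.0435]
   [234.375 158.375] [0.6854 0.031 ]
   [229.375 161.875] [0.6756 0.0437]
   [230.125 164.625] [0.6683 0.0415]
   [245.125 157.875] [0.6876 0.0028]
   [250.625 143.875] [ 0.7259 -0.0107]
   [256.125 144.125] [ 0.7257 -0.0252]
   [281.875 153.625] [ 0.702  -0.0936]
   [277.875 169.125] [ 0.66   -0.0837]
   [285.375 182.125] [ 0.6261 -0.1038]
   [281.875 166.875] [ 0.6664 -0.0941]
   [287.125 150.375] [ 0.7112 -0.1074]
   [248.875 137.625] [ 0.7428 -0.0056]
   [245.875 142.125] [0.7303 0.002 ]
   [233.375 138.875] [0.7381 0.0353]
   [227.375 151.125] [0.7044 0.05  ]
   [210.625 147.125] [0.7139 0.0944]
   [208.875 152.625] [0.6989 0.0984]
   [214.625 150.375] [0.7054 0.0836]
   [221.625 154.125] [0.6958 0.0648]
   [223.125 161.125] [0.6772 0.0602]
   [219.625 166.125] [0.6635 0.0688]
   [211.625 167.125] [0.6602 0.0896]
   [206.125 161.125] [0.6758 0.1047]
top white 708.09375
  ell [224.0721 215.8471] [27.8621 32.6892] 153.38430786132812
  box [210.375 199.3
[... 967 characters left out ...]
31 -0.106]
   [207.125 220.625] [ 0.6651 -0.0936]
scene dark 222.375
   [195.625 183.125] [ 0.5484 -0.1632]
   [192.875 183.125] [ 0.5501 -0.1691]
   [186.875 196.125] [ 0.5996 -0.1631]
   [179.625 195.625] [ 0.6022 -0.1786]
   [179.625 206.875] [ 0.6388 -0.1631]
   [190.625 206.375] [ 0.6309 -0.142 ]
   [197.125 192.375] [ 0.5807 -0.1472]
scene white 254.375
  ell [295.0328 234.9934] [16.5592 20.7809] 103.72325897216797
  box [283.375 226.375] [22.75 17.  ]
scene white 142.75
  ell [184.9641 187.8944] [12.7915 16.0465] 22.243501663208008
  box [179.625 181.375] [13.  14.5]
scene white 722.125
  ell [292.967  195.6045] [28.4453 33.3096] 96.59674835205078
  box [276.125 179.625] [33.75 30.  ]
```

```bash
python3 - <<'E'
from h import *
np.set_printoptions(precision=4,suppress=True)
b=tri((214.8,158.3),(295.2,233)); print("button",b, "z=.03:",onz("top",(214.8,158.3),.03),onz("scene",(295.2,233),.03))
a=np.radians(-17.2); x=np.array([np.cos(a),np.sin(a)]); y=np.array([-x[1],x[0]])
print("seat from button",b[:2]+.04*x-.116*y)
print("lamp",onz("top",(224.8,217),.024),onz("scene",(293.5,193.5),.024))
# foot fit: radial edge in top image, lower half
for n,box in dict(top=(205,245,195,235),scene=(270,318,180,215)).items():
    im=cv2.imread(f"pics/{n}0.png").astype(int); hsv=cv2.cvtColor(im.astype(np.uint8),cv2.COLOR_BGR2HSV)
    m=((hsv[...,1]<100)&(hsv[...,2]>100)).astype(np.uint8); x0,x1,y0,y1=box
    for r in range(y0,y1,2 ):
        c=np.flatnonzero(m[r,x0:x1]); print(n,r,(c.min()+x0,c.max()+x0) if len(c) else None,end=" ")
    print()
print("loupe",onz("top",(155,192),.01),onz("top",(180,187),.01),"gem",onz("top",(316.5,194.5),.028),"cl",onz("scene",(153,182),0))
E
```

```text
button [0.679  0.0819 0.0392] z=.03: [0.6813 0.0814 0.03  ] [0.6679 0.0818 0.03  ]
seat from button [ 0.6829 -0.0408]
lamp [0.5302 0.0503 0.024 ] [0.5353 0.0537 0.024 ]
top 195 None top 197 None top 199 (np.int64(219), np.int64(221)) top 201 (np.int64(215), np.int64(226)) top 203 (np.int64(213), np.int64(228)) top 205 (np.int64(212), np.int64(233)) top 207 (np.int64(211), np.int64(235)) top 209 (np.int64(211), np.int64(237)) top 211 (np.int64(211), np.int64(238)) top 213 (np.int64(211), np.int64(238)) top 215 (np.int64(211), np.int64(238)) top 217 (np.int64(210), np.int64(239)) top 219 (np.int64(210), np.int64(239)) top 221 (np.int64(211), np.int64(238)) top 223 (np.int64(212), np.int64(238)) top 225 (np.int64(213), np.int64(237)) top 227 (np.int64(214), np.int64(235)) top 229 (np.int64(216), np.int64(233)) top 231 (np.int64(220), np.int64(229)) top 233 None 
scene 180 (np.int64(292), np.int64(296)) scene 182 (np.int64(292), np.int64(296)) scene 184 (np.int64(283), np.int64(300)) scene 186 (np.int64(280), np.int64(305)) scene 188 (np.int64(278), np.int64(307)) scene 190 (np.int64(277), np.int64(308)) scene 192 (np.int64(276), np.int64(309)) scene 194 (np.int64(276), np.int64(309)) scene 196 (np.int64(276), np.int64(309)) scene 198 (np.int64(276), np.int64(309)) scene 200 (np.int64(276), np.int64(309)) scene 202 (np.int64(277), np.int64(308)) scene 204 (np.int64(278), np.int64(307)) scene 206 (np.int64(280), np.int64(306)) scene 208 (np.int64(284), np.int64(302)) scene 210 None scene 212 None scene 214 None 
loupe [0.5915 0.235  0.01  ] [0.6065 0.1706 0.01  ] gem [ 0.5943 -0.1835  0.028 ] cl [ 0.5469 -0.2702  0.    ]
```

Call:
{"fn": "arm_command", "kwargs": {
  "motion": [0, 0, 0, 0.0205, -0.0246, 0, 58, 0, 0, 0, 0.0205, -0.0246, 0, 58, 0, 0, 0, 0.0205, -0.0246, 0, 58, 0, 0, 0, 0.0205, -0.0246, 0, 58, 0, 0, 0, 0.0205, -0.0246, 0, 58, 0, 0, 0, 0.0205, -0.0246, 0, 58, 0, 0, 0, 0.0205, -0.0246, 0, 58, 0, 0, 0, 0.0205, -0.0246, 0, 58, 0, 0, 0, 0.0205, -0.0246, 0, 58, 0, 0, 0, 0.0205, -0.0246, 0, 58]
}}

```text
clock: 1.35
tool_pos: [0.3258, -0.2461, 0.2274]
ee_rot: [-3.141, 0.0, 0.397]
wrist_force: [0.0, 0.0, -0.4]
finger_gap: 0.0496
gripper_force: 0.0
```

Call:
{"fn": "arm_command", "kwargs": {
  "motion": [0, 0, 0, 0.0205, -0.0246, 0, 58, 0, 0, 0, 0.0205, -0.0246, 0, 58, 0, 0, 0, 0.0205, -0.0246, 0, 58, 0, 0, 0, 0.0205, -0.0246, 0, 58, 0, 0, 0, 0.0205, -0.0246, 0, 58, 0, 0, 0, 0.0205, -0.0246, 0, 58, 0, 0, 0, 0.0205, -0.0246, 0, 58, 0, 0, 0, 0.0205, -0.0246, 0, 58, 0, 0, 0, 0.0205, -0.0246, 0, 58, 0, 0, 0, 0.0205, -0.0246, 0, 58]
}}

```text
clock: 2.6
tool_pos: [0.4198, 0.0599, 0.2274]
ee_rot: [-3.142, 0.001, 0.397]
wrist_force: [0.8, 1.0, -0.4]
finger_gap: 0.0495
gripper_force: 0.0
```

```bash
cat >> h.py <<'E'
from scipy.spatial.transform import Rotation as Ro
def plan(pos,Rt):
    "rotate in place, then shift: tool-frame rotvec and shift (in final tool axes)"
    o=bot.get_obs(); R=Ro.from_euler("xyz",o["ee_rot"])
    rv=(R.inv()*Rt).as_rotvec(); print("rotvec",rv.round(4),"shift",Rt.inv().apply(np.array(pos)-o["tool_pos"]).round(4))
def tilt(yaw,th,sgn):
    p=np.array([np.cos(yaw),np.sin(yaw),0]); z=p*np.sin(th)-np.array([0,0,1])*np.cos(th)
    x=sgn*(p*np.cos(th)+np.array([0,0,1])*np.sin(th)); return Ro.from_matrix(np.c_[x,np.cross(z,x),z])
E
python3 - <<'E'
from h import *
o=bot.get_obs(); print(o["clock"],o["joint_positions"].round(3),o["tool_pos"].round(4),o["ee_rot"].round(3),o["finger_gap"],bot.tips_ahead)
for s in(1,-1): plan((.461,.074,.228),tilt(np.radians(-17.2),np.radians(30),s))
E
```

```text
2.6 [ 0.142 -0.018 -0.437  1.152 -0.     2.886] [0.4198 0.0599 0.2274] [-3.142e+00  1.000e-03  3.970e-01] 0.04947204918401495 0.017
rotvec [-0.1823  0.5026  0.6808] shift [ 0.0308 -0.0257  0.0171]
rotvec [-0.6369 -0.231  -2.3744] shift [-0.0308  0.0257  0.0171]
```

Call:
{"fn": "arm_command", "kwargs": {
  "motion": [-0.0455, -0.0165, -0.1696, 0, 0, 0, 58, -0.0455, -0.0165, -0.1696, 0, 0, 0, 58, -0.0455, -0.0165, -0.1696, 0, 0, 0, 58, -0.0455, -0.0165, -0.1696, 0, 0, 0, 58, -0.0455, -0.0165, -0.1696, 0, 0, 0, 58, -0.0455, -0.0165, -0.1696, 0, 0, 0, 58, -0.0455, -0.0165, -0.1696, 0, 0, 0, 58, -0.0455, -0.0165, -0.1696, 0, 0, 0, 58, -0.0455, -0.0165, -0.1696, 0, 0, 0, 58, -0.0455, -0.0165, -0.1696, 0, 0, 0, 58]
}}

```text
clock: 3.85
tool_pos: [0.4195, 0.0589, 0.2273]
ee_rot: [2.984, 0.399, 2.097]
wrist_force: [-1.1, 0.1, 0.1]
finger_gap: 0.0494
gripper_force: 0.0
```

Call:
{"fn": "arm_command", "kwargs": {
  "motion": [-0.0455, -0.0165, -0.1696, 0, 0, 0, 58, -0.0455, -0.0165, -0.1696, 0, 0, 0, 58, -0.0455, -0.0165, -0.1696, 0, 0, 0, 58, -0.0455, -0.0165, -0.1696, 0, 0, 0, 58, 0, 0, 0, 0, 0, 0, 58]
}}

```text
clock: 4.47
tool_pos: [0.419, 0.0581, 0.2273]
ee_rot: [3.14, 0.524, 2.838]
wrist_force: [0.4, 0.4, 0.1]
finger_gap: 0.0493
gripper_force: 0.0
```

```bash
python3 - <<'E'
from h import *
o=bot.get_obs(); print(o["clock"],o["joint_positions"].round(3),o["tool_pos"].round(4),o["ee_rot"].round(3))
T=tilt(np.radians(-17.2),np.radians(30),-1)
plan((.461,.074,.228),T);plan((.461,.074,.05),T); plan((.461,.074,.023),T)
E
```

```text
4.475 [ 0.394 -0.399 -0.854  0.698 -0.326  0.628] [0.419  0.0581 0.2273] [3.14  0.524 2.838]
rotvec [-0.0004  0.0003 -0.003 ] shift [-0.0311  0.0276  0.0171]
rotvec [-0.0004  0.0003 -0.003 ] shift [0.0579 0.0276 0.1712]
rotvec [-0.0004  0.0003 -0.003 ] shift [0.0714 0.0276 0.1946]
```

Call:
{"fn": "arm_command", "kwargs": {
  "motion": [0, 0, 0, -0.0155, 0.0138, 0.0085, 58, 0, 0, 0, -0.0155, 0.0138, 0.0085, 58, 0, 0, 0, 0.012, 0, 0.0209, 58, 0, 0, 0, 0.012, 0, 0.0209, 58, 0, 0, 0, 0.012, 0, 0.0209, 58, 0, 0, 0, 0.012, 0, 0.0209, 58, 0, 0, 0, 0.012, 0, 0.0209, 58, 0, 0, 0, 0.012, 0, 0.0209, 58, 0, 0, 0, 0.012, 0, 0.0209, 58, 0, 0, 0, 0.012, 0, 0.0209, 58]
}}

```text
clock: 5.72
tool_pos: [0.4759, 0.0828, 0.0449]
ee_rot: [-3.129, 0.505, 2.836]
wrist_force: [-0.4, 0.6, -0.6]
finger_gap: 0.0498
gripper_force: 0.0
```

```bash
python3 - <<'E'
from h import *
o=bot.get_obs(); print(o["clock"],o["joint_positions"].round(3),o["tool_pos"].round(4),o["ee_rot"].round(3),o["wrist_force"])
a=read_camera("top")[150:290,150:300]; b=read_camera("scene")[60:230,220:400]
b=cv2.resize(b,(400,378),interpolation=cv2.INTER_CUBIC);a=cv2.resize(a,(400,373),interpolation=cv2.INTER_CUBIC)
cv2.imwrite("pics/c1.png",cv2.hconcat([a,b[:373]]))
E
```

```text
5.725 [ 0.398  0.027 -1.023  0.13  -0.328  0.64 ] [0.4759 0.0828 0.0449] [-3.129  0.505  2.836] [-0.35199011  0.55615174 -0.57531816]
```

View pics/c1.png

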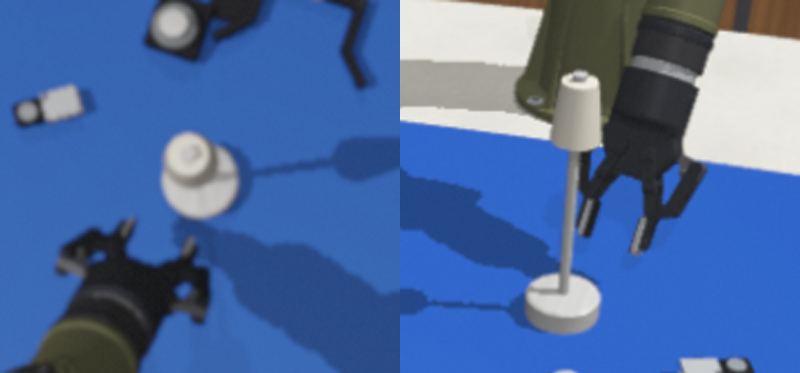

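The picture shows both fingers behind the foot, which is at about crop (200,180), and slightly to its left. The arm is at its reach limit, so I'll reduce the tilt to 22° and centre laterally.

```bash
python3 - <<'E'
from h import *
T=tilt(np.radians(-17.2),np.radians(22),-1)
plan((.468,.072,.045),T);plan((.468,.072,.023),T)
E
```

```text
rotvec [-0.0163  0.1189 -0.0031] shift [ 0.0026 -0.012  -0.0025]
rotvec [-0.0163  0.1189 -0.0031] shift [ 0.0108 -0.012   0.0179]
```

Call:
{"fn": "arm_command", "kwargs": {
  "motion": [-0.008, 0.06, -0.0015, 0, 0, 0, 58, -0.008, 0.06, -0.0015, 0, 0, 0, 58, 0, 0, 0, 0.0013, -0.006, -0.0013, 58, 0, 0, 0, 0.0013, -0.006, -0.0013, 58, 0, 0, 0, 0, 0, 0, 58, 0, 0, 0, 0, 0, 0, 58]
}}

```text
clock: 6.58
tool_pos: [0.468, 0.072, 0.047]
ee_rot: [3.141, 0.386, 2.843]
wrist_force: [0.2, 0.2, -0.2]
finger_gap: 0.0494
gripper_force: 0.0
```

```bash
python3 - <<'E'
from h import *
o=bot.get_obs(); print(o["clock"],o["joint_positions"].round(3),o["tool_pos"].round(4),o["ee_rot"].round(3),o["wrist_force"])
T=tilt(np.radians(-17.2),np.radians(22),-1)
plan((.468,.072,.023),T)
E
```

```text
6.575 [ 0.303  0.022 -0.953  0.272 -0.214  0.566] [0.468 0.072 0.047] [3.141 0.386 2.843] [ 0.22156162  0.23301567 -0.17778066]
rotvec [0.0018 0.0021 0.0019] shift [0.009  0.     0.0222]
```

Call:
{"fn": "arm_command", "kwargs": {
  "motion": [0, 0, 0, 0.003, 0, 0.0074, 58, 0, 0, 0, 0.003, 0, 0.0074, 58, 0, 0, 0, 0.003, 0, 0.0074, 58, 0, 0, 0, 0, 0, 0, 58, 0, 0, 0, 0, 0, 0, 58]
}}

```text
clock: 7.2
tool_pos: [0.4685, 0.0719, 0.023]
ee_rot: [3.141, 0.386, 2.844]
wrist_force: [-0.4, -0.7, 0.3]
finger_gap: 0.0495
gripper_force: 0.0
```

```bash
python3 - <<'E'
from h import *
o=bot.get_obs(); print(o["clock"],o["joint_positions"].round(3),o["tool_pos"].round(4),o["ee_rot"].round(3),o["wrist_force"])
a=read_camera("top")[150:290,150:300]; b=read_camera("scene")[100:230,220:360]
b=cv2.resize(b,(400,371),interpolation=cv2.INTER_CUBIC);a=cv2.resize(a,(400,371),interpolation=cv2.INTER_CUBIC)
cv2.imwrite("pics/c2.png",cv2.hconcat([a,b]))
E
```

```text
7.2 [ 0.303  0.072 -0.979  0.197 -0.214  0.565] [0.4685 0.0719 0.023 ] [3.141 0.386 2.844] [-0.36954367 -0.68660124  0.32685574]
```

View pics/c2.png

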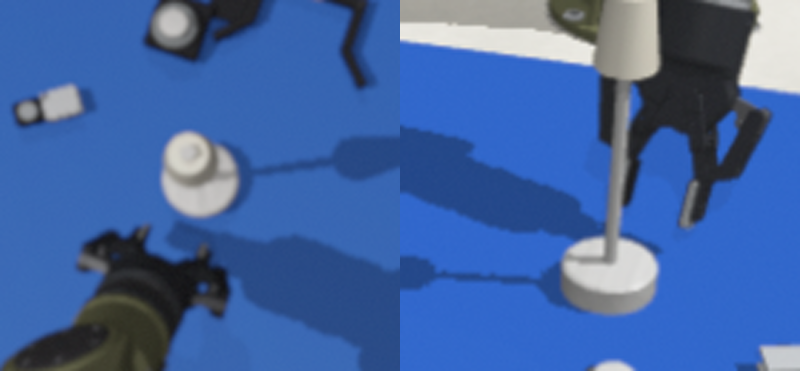

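The fingertips straddle the rear of the foot, at crop (143,235) and (206,250), with the foot at (200,180). Alignment is good to a few mm, so I start the push.

Call:
{"fn": "arm_command", "kwargs": {
  "motion": [0, 0, 0, -0.0037, -0.0003, 0.0015, 58, 0, 0, 0, -0.0037, -0.0003, 0.0015, 58, 0, 0, 0, -0.0037, -0.0003, 0.0015, 58, 0, 0, 0, -0.0037, -0.0003, 0.0015, 58, 0, 0, 0, -0.0037, -0.0003, 0.0015, 58, 0, 0, 0, -0.0037, -0.0003, 0.0015, 58, 0, 0, 0, -0.0037, -0.0003, 0.0015, 58, 0, 0, 0, -0.0037, -0.0003, 0.0015, 58]
}}

```text
clock: 8.3
tool_pos: [0.4985, 0.0602, 0.0231]
ee_rot: [3.141, 0.386, 2.843]
wrist_force: [0.3, -0.5, -0.1]
finger_gap: 0.0495
gripper_force: 0.0
```

Call:
{"fn": "arm_command", "kwargs": {
  "motion": [0, 0, 0, -0.0037, -0.001, 0.0015, 58, 0, 0, 0, -0.0037, -0.001, 0.0015, 58, 0, 0, 0, -0.0037, -0.001, 0.0015, 58, 0, 0, 0, -0.0037, -0.001, 0.0015, 58, 0, 0, 0, -0.0037, -0.001, 0.0015, 58, 0, 0, 0, -0.0037, -0.001, 0.0015, 58, 0, 0, 0, -0.0037, -0.001, 0.0015, 58, 0, 0, 0, -0.0037, -0.001, 0.0015, 58]
}}

```text
clock: 9.3
tool_pos: [0.5267, 0.0432, 0.0232]
ee_rot: [3.141, 0.386, 2.843]
wrist_force: [-0.3, 0.4, -0.8]
finger_gap: 0.0499
gripper_force: 0.0
```

```bash
python3 - <<'E'
from h import *
o=bot.get_obs(); print(o["clock"],o["joint_positions"].round(3),o["tool_pos"].round(4),o["ee_rot"].round(3),o["wrist_force"])
a=read_camera("top")[130:270,150:300]; b=read_camera("scene")[140:270,220:360]
b=cv2.resize(b,(400,371),interpolation=cv2.INTER_CUBIC);a=cv2.resize(a,(400,371),interpolation=cv2.INTER_CUBIC)
cv2.imwrite("pics/c3.png",cv2.hconcat([a,b]))
E
```

```text
9.3 [ 0.194  0.153 -0.884  0.19  -0.178  0.461] [0.5267 0.0432 0.0232] [3.141 0.386 2.843] [-0.25638064  0.40346765 -0.82662424]
```

View pics/c3.png

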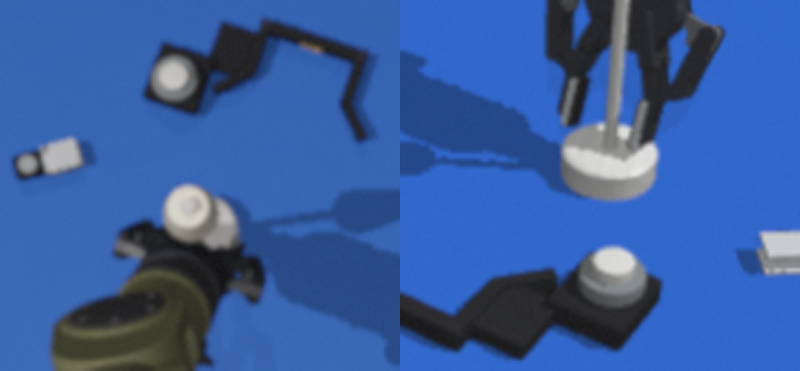

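```bash
python3 - <<'E'
from h import *
np.set_printoptions(precision=4,suppress=True)
o=bot.get_obs(); R=Ro.from_euler("xyz",o["ee_rot"]).as_matrix(); t=o["tool_pos"]
for n in C:
  print(n,"TCP,tips+-y",proj(n,[t,t+R@[0,.03,.017],t+R@[0,-.03,.017],t+R@[-.01,.03,.017]]), "foot top/bottom",proj(n,[[.532,.052,.024],[.532,.052,0],[.532,.052,.24]]))
for z in (0,.024,.04): print(z,onz("scene",(304,192.5),z),onz("scene",(279,183),z))
im=read_camera("top"); im2=read_camera("scene")
a0=cv2.imread("pics/top0.png");b0=cv2.imread("pics/scene0.png")
for A,B,n in((a0,im,"top"),(b0,im2,"scene")):
  for nm,I in(("old",A),("new",B)):
    h=cv2.cvtColor(I,cv2.COLOR_BGR2HSV); m=((h[...,1]<100)&(h[...,2]>100)).astype(np.uint8)
    x0,x1,y0,y1=(205,250,190,240) if n=="top" else (265,325,85,215)
    s=m[y0:y1,x0:x1]; c=max(cv2.findContours(s,cv2.RETR_EXTERNAL,cv2.CHAIN_APPROX_NONE)[0],key=cv2.contourArea); print(n,nm,cv2.boundingRect(c),cv2.contourArea(c))
E
```

```text
scene TCP,tips+-y [[289.3321 190.8268]
 [299.8553 202.781 ]
 [275.3941 193.8078]
 [297.9872 203.5419]] foot top/bottom [[292.991  192.5169]
 [292.2303 201.5708]
 [300.7467  97.1466]]
top TCP,tips+-y [[227.5914 218.3305]
 [217.6728 212.8032]
 [239.5672 220.2063]
 [218.7682 209.2842]] foot top/bottom [[224.1665 216.2735]
 [224.5712 217.0931]
 [219.4885 206.7974]]
0 [0.4911 0.0709 0.    ] [0.4698 0.0091 0.    ]
0.024 [0.5253 0.0747 0.024 ] [0.505  0.0156 0.024 ]
0.04 [0.5481 0.0772 0.04  ] [0.5284 0.0199 0.04  ]
top old (5, 9, 30, 33) 708.5
top new (6, 9, 29, 25) 461.5
scene old (0, 0, 60, 125) 2177.0
scene new (0, 0, 60, 125) 2103.5
```

```bash
python3 - <<'E'
from h import *
np.set_printoptions(precision=4,suppress=True)
print(tri((203.6,236),(320.5,178.8)),tri((227.2,242),(299.8,171.8)))
T=Ro.from_euler("xyz",[3.141,.386,2.844]).as_matrix(); t=np.array([.4685,.0719,.023])
for s in(1,-1): print(t+T@[0,s*.03,.017],t+T@[0,s*.03,.0])
cv2.imwrite("pics/c4.png",cv2.resize(read_camera("scene")[130:215,255:345],None,fx=6,fy=6,interpolation=cv2.INTER_CUBIC))
E
```

```text
[0.48   0.1019 0.0354] [0.4658 0.0478 0.0354]
[0.4834 0.0987 0.0073] [0.4773 0.1006 0.023 ]
[0.4658 0.0413 0.0072] [0.4597 0.0432 0.023 ]
```

View pics/c4.png

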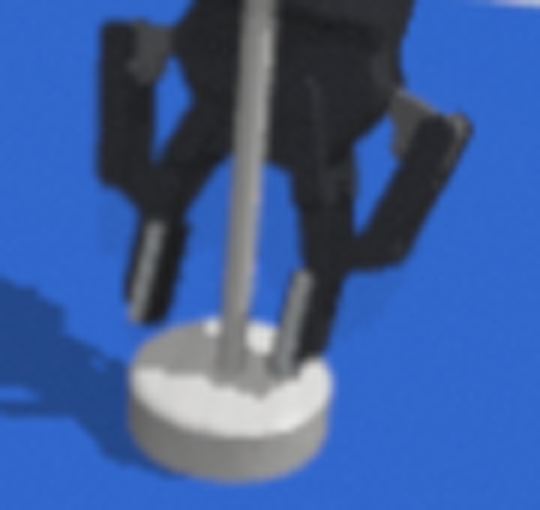

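The close-up shows the fingertips hovering over the foot's top either side of the stem, with the lamp unmoved. The tips sit about 25 mm higher than I assumed. I'll back off and feel for the table.

Call:
{"fn": "arm_command", "kwargs": {
  "motion": [0, 0, 0, 0.0056, 0.0009, -0.00225, 58, 0, 0, 0, 0.0056, 0.0009, -0.00225, 58, 0, 0, 0, 0.0056, 0.0009, -0.00225, 58, 0, 0, 0, 0.0056, 0.0009, -0.00225, 58, 0, 0, 0, 0.0056, 0.0009, -0.00225, 58, 0, 0, 0, 0.0056, 0.0009, -0.00225, 58, 0, 0, 0, 0.0056, 0.0009, -0.00225, 58, 0, 0, 0, 0.0056, 0.0009, -0.00225, 58, 0, 0, 0, 0.0056, 0.0009, -0.00225, 58, 0, 0, 0, 0, 0, 0, 58]
}}

```text
clock: 10.8
tool_pos: [0.4765, 0.0671, 0.0229]
ee_rot: [3.141, 0.386, 2.844]
wrist_force: [-0.2, -0.5, 0.1]
finger_gap: 0.0497
gripper_force: 0.0
```

Call:
{"fn": "arm_command", "kwargs": {
  "motion": [0, 0, 0, 0.0019, 0, 0.0046, 58, 0, 0, 0, 0.0019, 0, 0.0046, 58, 0, 0, 0, 0, 0, 0, 58]
}}

```text
clock: 11.18
tool_pos: [0.4764, 0.0668, 0.0123]
ee_rot: [3.141, 0.385, 2.844]
wrist_force: [-0.5, -0.1, 0.1]
finger_gap: 0.0494
gripper_force: 0.0
```

Call:
{"fn": "arm_command", "kwargs": {
  "motion": [0, 0, 0, 0.0011, 0, 0.0028, 58, 0, 0, 0, 0.0011, 0, 0.0028, 58, 0, 0, 0, 0, 0, 0, 58]
}}

```text
clock: 11.55
tool_pos: [0.4767, 0.0669, 0.0067]
ee_rot: [3.141, 0.385, 2.843]
wrist_force: [-0.4, 0.6, 0.3]
finger_gap: 0.0496
gripper_force: 0.0
```

```bash
python3 - <<'E'
from h import *
o=bot.get_obs(); print(o["clock"],o["joint_positions"].round(3),o["tool_pos"].round(4),o["ee_rot"].round(3),o["wrist_force"])
a=read_camera("top")[190:260,180:260]; b=read_camera("scene")[140:215,250:335]
b=cv2.resize(b,(400,350),interpolation=cv2.INTER_CUBIC);a=cv2.resize(a,(400,350),interpolation=cv2.INTER_CUBIC)
cv2.imwrite("pics/c5.png",cv2.hconcat([a,b]))
E
```

```text
11.55 [ 0.283  0.118 -0.984  0.141 -0.207  0.546] [0.4767 0.0669 0.0067] [3.141 0.385 2.843] [-0.42482149  0.63705628  0.27646756]
```

View pics/c5.png

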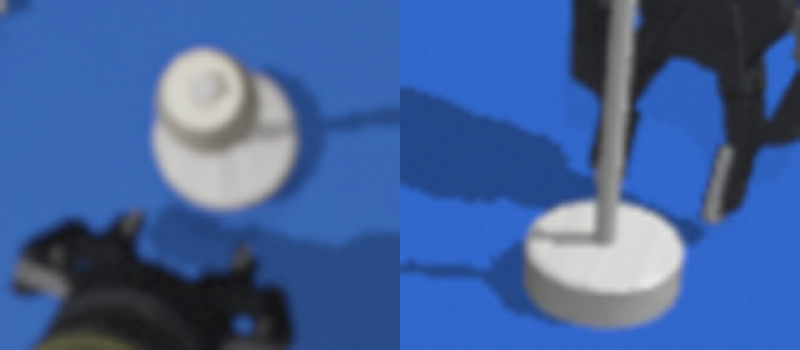

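```bash
python3 - <<'E'
from h import *
np.set_printoptions(precision=4,suppress=True)
a,b=tri((207,232.6),(316.3,187.1)),tri((228.6,240),(292,178.6)); print(a,b,(a+b)/2)
c=np.array([.532,.052,0]); y=np.array([.296,.955,0]);x=np.array([.955,-.296,0]); d=(a+b)/2-c; print(d@x,d@y)
E
```

```text
[0.4895 0.0955 0.0183] [0.4723 0.0388 0.0192] [0.4809 0.0671 0.0188]
-0.05328430553651438 -0.0006772864979825495
```

Call:
{"fn": "arm_command", "kwargs": {
  "motion": [0, 0, 0, 0.0011, 0, 0.0028, 58, 0, 0, 0, 0.0011, 0, 0.0028, 58, 0, 0, 0, 0, 0, 0, 58]
}}

```text
clock: 12.02
tool_pos: [0.4767, 0.0669, 0.0006]
ee_rot: [3.141, 0.385, 2.844]
wrist_force: [-0.9, 0.6, 0.2]
finger_gap: 0.0497
gripper_force: 0.0
```

Call:
{"fn": "arm_command", "kwargs": {
  "motion": [0, 0, 0, 0.0008, 0, 0.0019, 58, 0, 0, 0, 0.0008, 0, 0.0019, 58, 0, 0, 0, 0, 0, 0, 58]
}}

```text
clock: 12.4
tool_pos: [0.4771, 0.067, -0.0032]
ee_rot: [3.141, 0.386, 2.843]
wrist_force: [-0.7, 0.5, 1.0]
finger_gap: 0.0491
gripper_force: 0.7
```

Call:
{"fn": "arm_command", "kwargs": {
  "motion": [0, 0, 0, -0.0008, 0, -0.0019, 58, 0, 0, 0, -0.0037, 0, 0.0015, 58, 0, 0, 0, -0.0037, 0, 0.0015, 58, 0, 0, 0, -0.0037, 0, 0.0015, 58, 0, 0, 0, -0.0037, 0, 0.0015, 58, 0, 0, 0, -0.0037, 0, 0.0015, 58, 0, 0, 0, -0.0037, 0, 0.0015, 58, 0, 0, 0, -0.0037, 0, 0.0015, 58, 0, 0, 0, -0.0037, 0, 0.0015, 58]
}}

```text
clock: 13.52
tool_pos: [0.5072, 0.0575, -0.0014]
ee_rot: [3.141, 0.385, 2.844]
wrist_force: [-1.8, 1.0, -0.1]
finger_gap: 0.0499
gripper_force: 1.4
```

```bash
cat >> h.py <<'E'
def lamp():
    "shade blob centre in top view -> lamp xy (finial/shade), via offset from start picture"
    r=[]
    for I in(cv2.imread("pics/top0.png"),read_camera("top")):
        h=cv2.cvtColor(I,cv2.COLOR_BGR2HSV); m=((h[...,1]<100)&(h[...,2]>100)).astype(np.uint8)
        m[:,:185]=0;m[:,300:]=0;m[:130]=0;m[245:]=0
        bs=[cv2.boundingRect(c)+(cv2.contourArea(c),) for c in cv2.findContours(m,cv2.RETR_EXTERNAL,cv2.CHAIN_APPROX_NONE)[0] if cv2.contourArea(c)>60]
        r.append(bs)
    return r
E
python3 - <<'E'
from h import *
o=bot.get_obs(); print(o["clock"],o["tool_pos"].round(4),o["wrist_force"].round(2)); print(lamp())
E
```

```text
13.525 [ 0.5072  0.0575 -0.0014] [-1.83  0.98 -0.06]
[[(210, 199, 30, 33, 708.5), (206, 152, 17, 15, 163.5)], [(211, 195, 30, 34, 728.5), (206, 151, 17, 17, 182.0)]]
```

Call:
{"fn": "arm_command", "kwargs": {
  "motion": [0, 0, 0, -0.00464, -0.0013, 0.00187, 58, 0, 0, 0, -0.00464, -0.0013, 0.00187, 58, 0, 0, 0, -0.00464, -0.0013, 0.00187, 58, 0, 0, 0, -0.00464, -0.0013, 0.00187, 58, 0, 0, 0, -0.00464, -0.0013, 0.00187, 58, 0, 0, 0, -0.00464, -0.0013, 0.00187, 58, 0, 0, 0, -0.00464, -0.0013, 0.00187, 58, 0, 0, 0, -0.00464, -0.0013, 0.00187, 58, 0, 0, 0, -0.00464, -0.0013, 0.00187, 58, 0, 0, 0, -0.00464, -0.0013, 0.00187, 58]
}}

```text
clock: 14.82
tool_pos: [0.5518, 0.0303, -0.0009]
ee_rot: [3.141, 0.386, 2.843]
wrist_force: [-1.4, 2.1, -1.3]
finger_gap: 0.0495
gripper_force: 0.9
```

```bash
python3 - <<'E'
from h import *
o=bot.get_obs(); print(o["clock"],o["tool_pos"].round(4),o["wrist_force"].round(2)); print(lamp()[1])
E
```

```text
14.825 [ 0.5518  0.0303 -0.0009] [-1.45  2.11 -1.3 ]
[(222, 174, 30, 38, 778.0), (206, 151, 17, 16, 179.5)]
```

Call:
{"fn": "arm_command", "kwargs": {
  "motion": [0, 0, 0, -0.00464, -0.0013, 0.0019, 58, 0, 0, 0, -0.00464, -0.0013, 0.0019, 58, 0, 0, 0, -0.00464, -0.0013, 0.0019, 58, 0, 0, 0, -0.00464, -0.0013, 0.0019, 58, 0, 0, 0, -0.00464, -0.0013, 0.0019, 58, 0, 0, 0, -0.00464, -0.0013, 0.0019, 58, 0, 0, 0, -0.00464, -0.0013, 0.0019, 58, 0, 0, 0, -0.00464, -0.0013, 0.0019, 58, 0, 0, 0, -0.00464, -0.0013, 0.0019, 58, 0, 0, 0, -0.00464, -0.0013, 0.0019, 58]
}}

```text
clock: 16.12
tool_pos: [0.596, 0.0032, -0.001]
ee_rot: [3.141, 0.386, 2.843]
wrist_force: [-3.0, 2.3, 0.4]
finger_gap: 0.0494
gripper_force: 1.5
```

```bash
python3 - <<'E'
from h import *
o=bot.get_obs(); print(o["clock"],o["tool_pos"].round(4),o["wrist_force"].round(2)); print(lamp()[1])
a=read_camera("top")[125:245,190:310]; b=read_camera("scene")[130:270,185:325]
b=cv2.resize(b,(400,400),interpolation=cv2.INTER_CUBIC);a=cv2.resize(a,(400,400),interpolation=cv2.INTER_CUBIC)
cv2.imwrite("pics/c6.png",cv2.hconcat([a,b]))
E
```

```text
16.125 [ 0.596   0.0032 -0.001 ] [-2.98  2.34  0.42]
[(234, 154, 29, 41, 820.5), (206, 151, 17, 17, 181.5)]
```

View pics/c6.png

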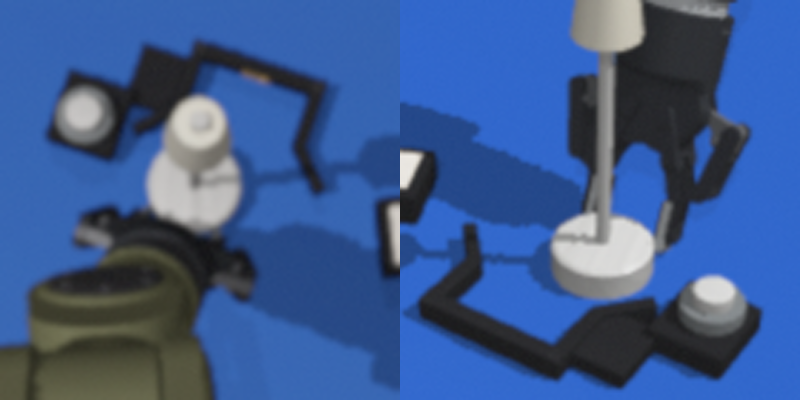

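Lamp is upright and at the dock mouth, with the foot at crop (194,185) and the flare ends at (140,130) and (318,188). The path is clear.

```bash
python3 - <<'E'
from h import *
l=[onz("top",(190+194/3.333,125+185/3.333),.024)[:2],onz("scene",(185+202/2.857,130+242/2.857),.024)[:2]]
s=np.array([.682,-.041]); x=np.array([.955,-.296]);y=np.array([.296,.955])
for q in l: print(q,(q-s)@x,(q-s)@y)
q=bot.get_obs()["tool_pos"][:2]; print((q-s)@x,(q-s)@y)
E
```

```text
[ 0.62644604 -0.00685093] -0.06316215947251343 0.01616839337417212
[ 0.62776308 -0.00483066] -0.06250238934249781 0.01848759458750242
-0.09476408466196988 0.016667631088921234
```

Call:
{"fn": "arm_command", "kwargs": {
  "motion": [0, 0, 0, -0.00464, -0.0016, 0.0019, 58, 0, 0, 0, -0.00464, -0.0016, 0.0019, 58, 0, 0, 0, -0.00464, -0.0016, 0.0019, 58, 0, 0, 0, -0.00464, -0.0016, 0.0019, 58, 0, 0, 0, -0.00464, -0.0016, 0.0019, 58, 0, 0, 0, -0.00464, -0.0016, 0.0019, 58, 0, 0, 0, -0.00464, -0.0016, 0.0019, 58, 0, 0, 0, -0.00464, -0.0016, 0.0019, 58, 0, 0, 0, -0.00464, -0.0016, 0.0019, 58, 0, 0, 0, -0.00464, -0.0016, 0.0019, 58]
}}

```text
clock: 17.52
tool_pos: [0.6392, -0.0268, -0.0012]
ee_rot: [3.141, 0.386, 2.844]
wrist_force: [-2.9, 1.7, 2.4]
finger_gap: 0.0495
gripper_force: 1.9
```

Call:
{"fn": "arm_command", "kwargs": {
  "motion": [0, 0, 0, -0.0028, -0.0002, 0.0011, 58, 0, 0, 0, -0.0028, -0.0002, 0.0011, 58, 0, 0, 0, 0, 0, 0, 58]
}}

```text
clock: 17.9
tool_pos: [0.6449, -0.0291, -0.0011]
ee_rot: [3.141, 0.386, 2.843]
wrist_force: [-1.0, 0.2, 0.6]
finger_gap: 0.0496
gripper_force: 1.0
```

```bash
python3 - <<'E'
from h import *
s=np.array([.682,-.041]); x=np.array([.955,-.296]);y=np.array([.296,.955])
o=bot.get_obs(); q=o["tool_pos"][:2]; print((q-s)@x,(q-s)@y,o["wrist_force"].round(2)); print(lamp()[1])
E
```

```text
-0.038996632326191896 0.0003780986565051356 [-0.97  0.18  0.62]
[(262, 231, 13, 14, 127.5), (205, 231, 12, 14, 132.0), (224, 211, 35, 22, 258.0), (206, 151, 17, 17, 183.0), (246, 132, 29, 44, 859.0)]
```

Call:
{"fn": "arm_command", "kwargs": {
  "motion": [0, 0, 0, -0.0019, 0, 0.0008, 58, 0, 0, 0, -0.0019, 0, 0.0008, 58, 0, 0, 0, 0, 0, 0, 58]
}}

```text
clock: 18.32
tool_pos: [0.6487, -0.0301, -0.0012]
ee_rot: [3.141, 0.386, 2.843]
wrist_force: [-1.5, 0.7, -0.5]
finger_gap: 0.0493
gripper_force: 1.3
```

Call:
{"fn": "arm_command", "kwargs": {
  "motion": [0, 0, 0, -0.0019, 0, 0.0008, 58, 0, 0, 0, 0, 0, 0, 58]
}}

```text
clock: 18.58
tool_pos: [0.6507, -0.0306, -0.0012]
ee_rot: [3.141, 0.386, 2.843]
wrist_force: [-1.7, -0.2, 0.7]
finger_gap: 0.0495
gripper_force: 1.4
```

Call:
{"fn": "arm_command", "kwargs": {
  "motion": [0, 0, 0, -0.0014, 0, 0.0006, 58, 0, 0, 0, 0, 0, 0, 58]
}}

```text
clock: 18.82
tool_pos: [0.6521, -0.0311, -0.0012]
ee_rot: [3.14, 0.386, 2.843]
wrist_force: [-2.4, 1.2, 2.6]
finger_gap: 0.0493
gripper_force: 1.5
```

Call:
{"fn": "arm_command", "kwargs": {
  "motion": [0, 0, 0, -0.0014, 0, 0.0006, 58, 0, 0, 0, 0, 0, 0, 58]
}}

```text
clock: 19.08
tool_pos: [0.6534, -0.0315, -0.0013]
ee_rot: [3.141, 0.386, 2.844]
wrist_force: [-3.9, 1.0, 2.1]
finger_gap: 0.0496
gripper_force: 2.1
```

Call:
{"fn": "arm_command", "kwargs": {
  "motion": [0, 0, 0, -0.0014, 0, 0.0006, 58, 0, 0, 0, 0, 0, 0, 58]
}}

```text
clock: 19.32
tool_pos: [0.6537, -0.0316, -0.0018]
ee_rot: [3.141, 0.384, 2.844]
wrist_force: [-7.4, 3.3, 6.3]
finger_gap: 0.0495
gripper_force: 4.7
```

```bash
python3 - <<'E'
from h import *
s=np.array([.682,-.041]); x=np.array([.955,-.296]);y=np.array([.296,.955])
o=bot.get_obs(); q=o["tool_pos"][:2]; print((q-s)@x,(q-s)@y,o["wrist_force"].round(2))
a=read_camera("top")[115:215,210:310]; b=read_camera("scene")[170:270,185:285]
b=cv2.resize(b,(400,400),interpolation=cv2.INTER_CUBIC);a=cv2.resize(a,(400,400),interpolation=cv2.INTER_CUBIC)
cv2.imwrite("pics/c7.png",cv2.hconcat([a,b]))
E
```

```text
-0.02980378146755667 0.0006207886326587461 [-7.37  3.34  6.34]
```

View pics/c7.png

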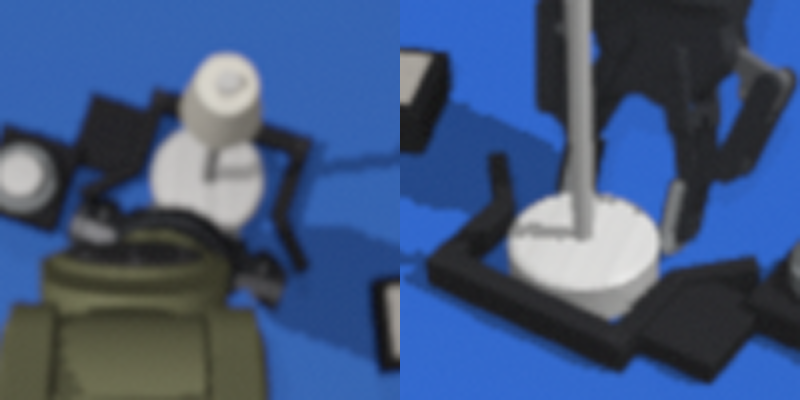

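The picture shows the foot nested in the dock against the back stop, lamp upright, and the contact force rose to about 8 N. Backing off.

Call:
{"fn": "arm_command", "kwargs": {
  "motion": [0, 0, 0, 0.0037, 0, -0.0015, 58, 0, 0, 0, 0.0065, 0, -0.0026, 58, 0, 0, 0, 0.0065, 0, -0.0026, 58, 0, 0, 0, 0.0065, 0, -0.0026, 58, 0, 0, 0, 0.0065, 0, -0.0026, 58, 0, 0, 0, 0.0065, 0, -0.0026, 58, 0, 0, 0, 0.0065, 0, -0.0026, 58, 0, 0, 0, 0.0065, 0, -0.0026, 58, 0, 0, 0, 0.0065, 0, -0.0026, 58, 0, 0, 0, 0.0065, 0, -0.0026, 58]
}}

```text
clock: 20.68
tool_pos: [0.5904, -0.0121, -0.0017]
ee_rot: [3.141, 0.386, 2.843]
wrist_force: [0.2, -0.9, -0.1]
finger_gap: 0.0494
gripper_force: 0.0
```

Call:
{"fn": "arm_command", "kwargs": {
  "motion": [0, 0, 0, 0.0065, 0, -0.0026, 58, 0, 0, 0, 0.0065, 0, -0.0026, 58, 0, 0, 0, -0.0075, 0, -0.0185, 58, 0, 0, 0, -0.0075, 0, -0.0185, 58, 0, 0, 0, -0.0075, 0, -0.0185, 0, 0, 0, 0, -0.0075, 0, -0.0185, 0, 0, 0, 0, -0.0075, 0, -0.0185, 0, 0, 0, 0, -0.0075, 0, -0.0185, 0, 0, 0, 0, -0.0075, 0, -0.0185, 0, 0, 0, 0, 0, 0, 0, 0]
}}

```text
clock: 21.92
tool_pos: [0.5786, -0.0081, 0.1398]
ee_rot: [3.139, 0.389, 2.843]
wrist_force: [0.0, -0.6, -0.4]
finger_gap: 0.0003
gripper_force: 0.0
```

```bash
python3 - <<'E'
from h import *
o=bot.get_obs(); print(o["clock"],o["joint_positions"].round(3),o["tool_pos"].round(4),o["wrist_force"].round(2),o["finger_gap"]); print(lamp()[1])
T=tilt(np.radians(-17.2),0,-1)
plan((.679,.082,.14),T)
# lamp foot in dock now
I=read_camera("scene"); h=cv2.cvtColor(I,cv2.COLOR_BGR2HSV); m=((h[...,1]<100)&(h[...,2]>100)).astype(np.uint8); 
for r in range(214,252,3):
    c=np.flatnonzero(m[r,195:265]); print(r,(c.min()+195,c.max()+195) if len(c) else None,end=" ")
# expected foot (home)
a=np.linspace(0,2*np.pi,60); f=proj("scene",np.c_[.682+.036*np.cos(a),-.041+.036*np.sin(a),0*a+.022]); print(f.min(0),f.max(0))
E
```

```text
21.925 [ 0.062  0.052 -0.661  0.49  -0.132  0.336] [ 0.5786 -0.0081  0.1398] [ 0.04 -0.63 -0.37] 0.0002626637404177682
[(200, 230, 30, 9, 81.5), (206, 151, 17, 16, 176.5), (247, 130, 29, 44, 913.5)]
rotvec [0.0019 0.3872 0.0022] shift [-0.0702  0.1161 -0.0016]
214 (np.int64(228), np.int64(232)) 217 (np.int64(228), np.int64(233)) 220 (np.int64(219), np.int64(242)) 223 (np.int64(215), np.int64(246)) 226 (np.int64(213), np.int64(248)) 229 (np.int64(212), np.int64(249)) 232 (np.int64(212), np.int64(249)) 235 (np.int64(212), np.int64(249)) 238 (np.int64(214), np.int64(249)) 241 (np.int64(219), np.int64(247)) 244 (np.int64(226), np.int64(244)) 247 (np.int64(232), np.int64(241)) 250 None [211.0634774  217.40446089] [248.9219139  241.88505071]
```

Call:
{"fn": "arm_command", "kwargs": {
  "motion": [0, 0.129, 0, 0, 0, 0, 0, 0, 0.129, 0, 0, 0, 0, 0, 0, 0.129, 0, 0, 0, 0, 0, 0, 0, 0, -0.0117, 0.0193, 0, 0, 0, 0, 0, -0.0117, 0.0193, 0, 0, 0, 0, 0, -0.0117, 0.0193, 0, 0, 0, 0, 0, -0.0117, 0.0193, 0, 0, 0, 0, 0, -0.0117, 0.0193, 0, 0, 0, 0, 0, -0.0117, 0.0193, 0, 0, 0, 0, 0, 0, 0, 0, 0]
}}

```text
clock: 23.28
tool_pos: [0.6783, 0.0827, 0.1359]
ee_rot: [3.141, -0.003, 2.845]
wrist_force: [-0.6, -0.3, 0.2]
finger_gap: 0.0001
gripper_force: 0.0
```

```bash
python3 - <<'E'
from h import *
plan((.679,.082,.06),tilt(np.radians(-17.2),0,-1))
o=bot.get_obs(); print(o["tool_pos"].round(4),o["wrist_force"])
E
```

```text
rotvec [ 0.0002 -0.003   0.0037] shift [-0.0009 -0.0004  0.0759]
[0.6783 0.0827 0.1359] [-0.59020013 -0.28350832  0.22170292]
```

Call:
{"fn": "arm_command", "kwargs": {
  "motion": [0, 0, 0, 0, 0, 0.0175, 0, 0, 0, 0, 0, 0, 0.0175, 0, 0, 0, 0, 0, 0, 0.0175, 0, 0, 0, 0, 0, 0, 0.0175, 0, 0, 0, 0, 0, 0, 0, 0]
}}

```text
clock: 23.9
tool_pos: [0.6766, 0.0816, 0.0657]
ee_rot: [-3.141, -0.004, 2.844]
wrist_force: [1.1, 0.7, 1.4]
finger_gap: -0.0003
gripper_force: 0.0
```

Call:
{"fn": "arm_command", "kwargs": {
  "motion": [0, 0, 0, 0, 0, 0.003, 0, 0, 0, 0, 0, 0, 0.003, 0, 0, 0, 0, 0, 0, 0, 0]
}}

```text
clock: 24.28
tool_pos: [0.6785, 0.082, 0.0623]
ee_rot: [3.14, -0.001, 2.844]
wrist_force: [-0.2, -0.2, -0.1]
finger_gap: -0.0004
gripper_force: 0.0
```

Call:
{"fn": "arm_command", "kwargs": {
  "motion": [0, 0, 0, 0, 0, 0.002, 0, 0, 0, 0, 0, 0, 0.002, 0, 0, 0, 0, 0, 0, 0, 0]
}}

```text
clock: 24.65
tool_pos: [0.6781, 0.0819, 0.0578]
ee_rot: [3.141, -0.001, 2.844]
wrist_force: [0.0, 0.6, -0.1]
finger_gap: 0.0002
gripper_force: 0.0
```

Call:
{"fn": "arm_command", "kwargs": {
  "motion": [0, 0, 0, 0, 0, 0.002, 0, 0, 0, 0, 0, 0, 0.002, 0, 0, 0, 0, 0, 0, 0, 0]
}}

```text
clock: 25.02
tool_pos: [0.6781, 0.0819, 0.0537]
ee_rot: [3.141, -0.001, 2.844]
wrist_force: [0.9, -0.4, -0.2]
finger_gap: 0.0
gripper_force: 0.0
```

Call:
{"fn": "arm_command", "kwargs": {
  "motion": [0, 0, 0, 0, 0, 0.002, 0, 0, 0, 0, 0, 0, 0.002, 0, 0, 0, 0, 0, 0, 0, 0]
}}

```text
clock: 25.4
tool_pos: [0.6781, 0.0819, 0.0498]
ee_rot: [3.141, -0.001, 2.844]
wrist_force: [-0.6, 0.8, 0.4]
finger_gap: 0.0002
gripper_force: 0.0
```

Call:
{"fn": "arm_command", "kwargs": {
  "motion": [0, 0, 0, 0, 0, 0.002, 0, 0, 0, 0, 0, 0, 0.002, 0, 0, 0, 0, 0, 0, 0, 0]
}}

```text
clock: 25.78
tool_pos: [0.6781, 0.0819, 0.0458]
ee_rot: [3.141, -0.001, 2.844]
wrist_force: [0.2, 0.6, 0.0]
finger_gap: 0.0
gripper_force: 0.0
```

Call:
{"fn": "arm_command", "kwargs": {
  "motion": [0, 0, 0, 0, 0, 0.002, 0, 0, 0, 0, 0, 0, 0.002, 0, 0, 0, 0, 0, 0, 0, 0]
}}

```text
clock: 26.15
tool_pos: [0.6781, 0.0819, 0.0418]
ee_rot: [3.141, -0.001, 2.844]
wrist_force: [-0.4, 0.4, 0.2]
finger_gap: -0.0003
gripper_force: 0.0
```

Call:
{"fn": "arm_command", "kwargs": {
  "motion": [0, 0, 0, 0, 0, 0.002, 0, 0, 0, 0, 0, 0, 0.002, 0, 0, 0, 0, 0, 0, 0, 0]
}}

```text
clock: 26.52
tool_pos: [0.6783, 0.0819, 0.0381]
ee_rot: [3.141, -0.001, 2.844]
wrist_force: [-0.5, 0.2, 2.2]
finger_gap: -0.0001
gripper_force: 0.8
```

Call:
{"fn": "arm_command", "kwargs": {
  "motion": [0, 0, 0, 0, 0, 0.002, 0, 0, 0, 0, 0, 0, 0.002, 0, 0, 0, 0, 0, 0, 0, 0]
}}

```text
clock: 26.9
tool_pos: [0.6784, 0.082, 0.0342]
ee_rot: [3.141, -0.001, 2.844]
wrist_force: [-0.8, 0.7, 3.7]
finger_gap: -0.0002
gripper_force: 1.9
```

Button contact near z = 0.039; the force is rising as the spring compresses. I'll press on to the hard stop.

Call:
{"fn": "arm_command", "kwargs": {
  "motion": [0, 0, 0, 0, 0, 0.002, 0, 0, 0, 0, 0, 0, 0.0015, 0, 0, 0, 0, 0, 0, 0, 0]
}}

```text
clock: 27.28
tool_pos: [0.6785, 0.082, 0.0323]
ee_rot: [3.14, -0.0, 2.844]
wrist_force: [-4.9, -1.6, 15.2]
finger_gap: 0.0001
gripper_force: 7.5
```

Call:
{"fn": "arm_command", "kwargs": {
  "motion": [0, 0, 0, 0, 0, 0.0015, 0, 0, 0, 0, 0, 0, 0, 0, 0, 0, 0, 0, 0, 0, 0]
}}

```text
clock: 27.65
tool_pos: [0.6785, 0.082, 0.0322]
ee_rot: [3.14, 0.0, 2.844]
wrist_force: [-8.5, -1.1, 23.7]
finger_gap: 0.0001
gripper_force: 11.6
```

Call:
{"fn": "arm_command", "kwargs": {
  "motion": [0, 0, 0, 0, 0, -0.004, 0, 0, 0, 0, 0, 0, -0.006, 0, 0, 0, 0, 0, 0, -0.015, 0, 0, 0, 0, 0, 0, -0.02, 0, 0, 0, 0, 0, 0, -0.02, 0, 0, 0, 0, 0, 0, -0.02, 0, 0, 0, 0, 0, 0, -0.02, 0, 0, 0, 0, 0, 0, 0, 0, 0, 0, 0, 0, 0, 0, 0]
}}

```text
clock: 28.78
tool_pos: [0.678, 0.0818, 0.1333]
ee_rot: [3.141, -0.002, 2.844]
wrist_force: [0.2, -0.2, -0.1]
finger_gap: 0.0
gripper_force: 0.0
```

```bash
python3 - <<'E'
from h import *
o=bot.get_obs(); print(o["clock"],o["tool_pos"].round(4),o["wrist_force"].round(2)); print(lamp()[1])
I=read_camera("scene"); h=cv2.cvtColor(I,cv2.COLOR_BGR2HSV); m=((h[...,1]<100)&(h[...,2]>100)).astype(np.uint8)
for r in range(214,252,3):
    c=np.flatnonzero(m[r,195:265]); print(r,(c.min()+195,c.max()+195) if len(c) else None,end=" ")
E
```

```text
28.775 [0.678  0.0818 0.1333] [ 0.19 -0.22 -0.06]
[(247, 130, 29, 44, 874.0), (185, 130, 39, 115, 3338.0)]
214 (np.int64(228), np.int64(232)) 217 (np.int64(228), np.int64(232)) 220 (np.int64(219), np.int64(242)) 223 (np.int64(215), np.int64(246)) 226 (np.int64(213), np.int64(248)) 229 (np.int64(212), np.int64(249)) 232 (np.int64(212), np.int64(249)) 235 (np.int64(212), np.int64(249)) 238 (np.int64(214), np.int64(249)) 241 (np.int64(220), np.int64(247)) 244 (np.int64(226), np.int64(244)) 247 (np.int64(232), np.int64(241)) 250 None
```

Lamp unmoved in the dock, robot clear of everything.

```bash
python3 -c "
from bench import workorder
print(workorder.sign_off())"
```

```text
the job is handed in; nothing more can be done
None
```

I pushed the lamp by its foot against the dock's back stop, pressed the button to its hard stop and released it. I handed the job in at about 29 s with the lamp still home; the sign-off returned no verdict, and on a first pass set too high the fingers went over the foot around the stem, with no force above noise.

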